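# Change the worn guide roller in a roller frame

## Task

Change the guide roller: take off both bearing caps (their screws are already out) and park them in the grey tray, lay the worn black roller in the middle of the red scrap tray, set the new white roller from the black tray into the two brackets, and put each cap back on the bracket of its own colour, fully down and square. Set every part down gently, do not let it drop. Leave the dish of screws and the spindle head where they stand.

Things in the scene. Friction and masses are not known exactly. Their poses are not given: they have to be found in the camera images.
- cap_blue: Loose blue bearing cap, 130 g, at first on the blue bracket. Origin: underside of its plate (62 x, 28 y, 9 mm thick), z up. Grip lug on its middle: 16 mm (x) x 28 (y), top 39 mm above the origin; pinch it across x. Skirts at both x ends flare down 12 mm, to 73 mm over all; they straddle the bracket's posts, 2.5 mm play, finding them from 10 mm off. In a tray its origin is 16 mm over the bench.
- cap_yellow: Loose yellow bearing cap, 130 g, at first on the yellow bracket. Origin: underside of its plate (62 x, 28 y, 9 mm thick), z up. Grip lug on its middle: 16 mm (x) x 28 (y), top 39 mm above the origin; pinch it across x. Skirts at both x ends flare down 12 mm, to 73 mm over all; they straddle the bracket's posts, 2.5 mm play, finding them from 10 mm off. In a tray its origin is 16 mm over the bench.
- roller_worn: Loose guide roller, worn black rubber with brown bands, 300 g. At first in both bracket slots, under the caps. Origin: its centre; y along its axis. Rubber 40 mm diameter, 100 mm long (grip across it, mid-length, from above); round bearings 26 mm diameter x 20 wide centred 75 mm either side; 180 mm over all. Either way round. In a tray its axis is 24 mm over the bench.
- roller_new: Loose guide roller, new white rubber, 300 g. At first in a black tray (130 x 200 x 26 mm). Origin: its centre; y along its axis. Rubber 40 mm diameter, 100 mm long (grip across it, mid-length, from above); round bearings 26 mm diameter x 20 wide centred 75 mm either side; 180 mm over all. Either way round. In a tray its axis is 24 mm over the bench.
- bracket_blue: Fixed blue fork bracket for one roller end. Origin: its underside (8 mm over the bench, on the frame's plate), z up, y along the roller. Two round-topped posts 60 mm high (52 mm over both in x, 24 in y); slot between them 32 mm wide, floor 32 mm up. Seated roller: axis 45 mm up. Seated cap: origin 60 mm up, above the bracket's origin, y axes parallel. Either bracket may be on the left.
- bracket_yellow: Fixed yellow fork bracket for one roller end. Origin: its underside (8 mm over the bench, on the frame's plate), z up, y along the roller. Shaped as the blue one, 150 mm from it along y; the seated roller's centre is midway. A fixed steel guide bar runs along the roller, 76 to 94 mm from its axis on the side away from the robot, its posts 44 mm high over the bench.
- tray_grey: Light grey parts tray, empty, for parking the caps, fixed on the bench: 130 mm (x) x 200 mm (y) x 26 mm high, walls and floor 4 mm thick, open on top. Origin: centre of its underside; z up.
- tray_red: Red scrap tray, empty, for the worn roller, fixed on the bench: 130 mm (x) x 200 mm (y) x 26 mm high, walls and floor 4 mm thick, open on top. Origin: centre of its underside; z up.
- dish: Round steel dish with the cap screws in it, 100 mm diameter, 20 mm high, loose; origin at the centre of its underside. Not to be moved.
- spindle: Dark steel spindle head, round, 60 mm diameter, 56 mm high, loose, standing upright on the bench between the robot and the frame; origin at the centre of its underside. Not to be moved.
There are look-alikes about, which are no part of the job. What is shaped like the cap_blue but turquoise is not meant.

How it is judged:
By the outcome, as a careful person would: the job done as asked, in the order asked, and still so for the second after the job is handed in, with the robot touching nothing.
It also fails if it takes over 138 s, if anything falls off the work surface, if the arm or the gripper's body presses on something with over 40 N, if the wrist force passes 120 N, or if a joint passes its speed limit or range.

## Robot

A 6-joint arm with a two-finger parallel gripper is mounted at the origin on the work surface. World frame = base frame: x ahead of the robot, y to its left, z up, the work surface at z = 0. Lengths are in mm, angles in rad, forces in N, time in s.
With the tool pointing down it reaches from about 325 to 1000 mm from the base axis. Payload 5.1 kg.
Tool frame: the origin (TCP) lies at the very end of the fingers, on their centre line; the grasp point (between the pads) lies 19 mm behind it (arm.grasp_offset is the distance from the TCP to the grasp point, in mm); z points along the fingers, y is the direction in which the jaws open and shut (so a half turn about z gives the same grasp; the last joint's range is limited). The gripper opens to 85 mm and grips with 20 to 120 N. Pads are 22 mm wide; open, the fingers measure 114 mm over their backs; the gripper's body (76 mm by 85 mm) begins 54 mm behind the grasp point. The pads swing forward as they close: fully open they stand 13 mm farther back than shut.
Start: joints at [-1.312, 0.124, 1.65, -0, 1.367, -0.083], TCP at [217.837, -612.398, 231.322] pointing down, gripper open.
Joint ranges: [-2.61, 2.61], [-1.02, 2.33], [0.03, 2.71], [-1.35, 4.49], [0.32, 2.68], [-2.91, 2.91]. Speed limits (rad/s): [2.57, 2.57, 3.14, 3.14, 3.14, 3.14].

## Interface

Orientations are given as [roll, pitch, yaw] about the fixed x, y, z axes, in that order (R = Rz(yaw) Ry(pitch) Rx(roll)).
In Python, from station import arm, move_gripper, telemetry, viewer, workorder gives the robot as it stands. The module is installed in compiled form; this text tells all that it offers. Calls block until the motion is done:
- arm.reach(position, orientation): joint-space move of the TCP to a pose.
- arm.move_straight(position, frame=None, velocity=150, guard=None): straight line of the TCP; frame=None keeps the orientation; velocity is the mean speed in mm/s. With guard (N) it stops when the force on the tool has changed by that much, and returns True; else False.
- arm.goto_joints(angles): joint-space move.
- move_gripper(opening): opening from 0.0 (shut) to 1.0 (fully open); the grip force is fixed at half the most; returns when the fingers have stopped.
- arm.dwell(seconds).
- arm.solve_ik(position, orientation): joint angles nearest the present ones, or None.
- telemetry.sense(): the state.
- viewer.snapshot(name): name is "scene" or "top"; returns the picture (400x640x3 uint8, red, green, blue); there is no depth.
- viewer.calibration(name): a dict with "mtx" (3x3 intrinsics, pixels), "R" (3x3) and "t" (3): a world point X has camera coordinates R X + t. Camera axes: x right, y down, z forward; pixel columns grow to the right and rows downward; lengths in mm; the calibration is good to about 2 mm. A picture is of the moment at which its call begins. calibration takes no time and is no camera call.
A pose or a line that the arm cannot do raises arm.MotionError and nothing moves.
- workorder.job_done(): hands the job in, once; it reports no verdict.
The state is a dict: "clock": time; "joint_pos": joint angles; "joint_vel": joint speeds; "effort": joint torques, N m; "position": TCP position; "tcp_rot": TCP orientation; "force": force on the tool from outside, world axes, zero at the start; "wrist_torque": the same for the moment, N m; "finger_gap": opening from 0.0 (shut) to 1.0 (fully open).
Only numpy, scipy, OpenCV 4.12 (cv2) and the standard library are available. Lean on these libraries where they do the work, as an engineer would, in place of code of your own. Each camera call takes 0.05 s, during which the arm holds its last target.

## Working session

There is one attempt and no reset: what is moved stays moved. The work goes in short steps, each a Python script; the robot and the scene stay as the last script left them, time stands still between calls to the robot, and variables do not carry over. Pictures are saved under pics/ and viewed, and the job is handed in when it is done.

```bash
mkdir -p pics; ls; python3 - <<'E'
from station import arm, move_gripper, telemetry, viewer
import cv2, numpy as np
np.set_printoptions(precision=4,suppress=True)
for n in("scene","top"):
    im=viewer.snapshot(n); cv2.imwrite(f"pics/{n}0.png",im[:,:,::-1]); c=viewer.calibration(n); print(n,c["mtx"],c["R"],c["t"], -c["R"].T@c["t"])
s=telemetry.sense(); print(s["clock"],s["position"],s["tcp_rot"],s["finger_gap"],s["force"])
E
```

```text
pics
scene [[450.2326   0.     323.593 ]
 [  0.     450.2326 197.2231]
 [  0.       0.       1.    ]] [[ 0.3979  0.9173 -0.0135]
 [ 0.4845 -0.2226 -0.846 ]
 [-0.7791  0.33   -0.533 ]] [-232.2613 -226.5797 1667.5684] [1501.3609 -387.7171  694.0167]
top [[435.464    0.     325.4202]
 [  0.     435.464  198.8482]
 [  0.       0.       1.    ]] [[-0.0238 -0.9997  0.0055]
 [-0.9749  0.022  -0.2217]
 [ 0.2215 -0.0106 -0.9751]] [ 12.461  604.9591 964.1798] [ 376.451     9.4327 1074.2296]
0.1 [ 217.6774 -611.8736  230.1627] [-3.1397 -0.0002  0.3418] 0.9999825634000877 [0.1011 0.5523 0.3672]
```

View pics/scene0.png

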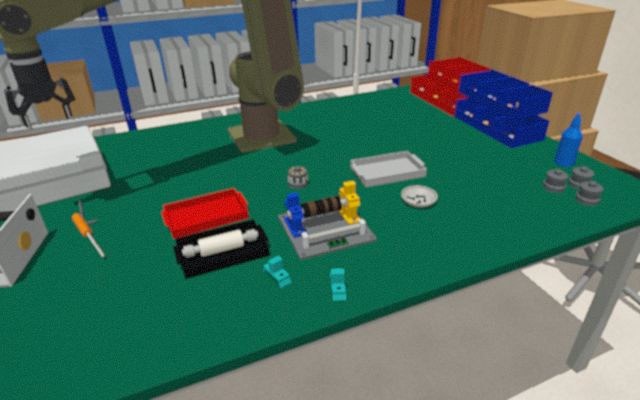

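View pics/top0.png

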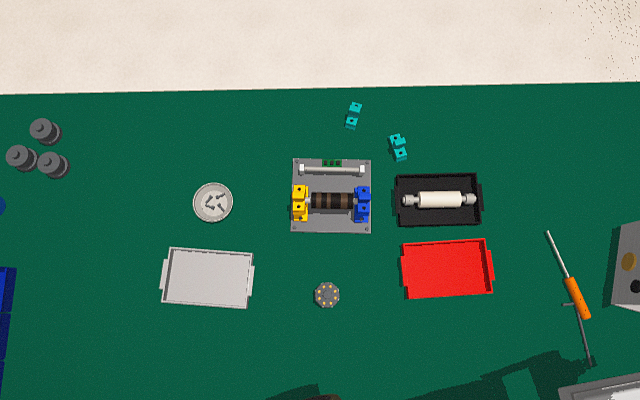

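The top view looks along +x up and +y left. Yellow bracket and cap are at about (300,203), blue at about (363,204), and the worn roller at (332,200). The new white roller is at (438,200) in the black tray. The red tray is at (447,268), the grey tray at (207,277), the dish at (213,202) and the spindle at (327,295). The turquoise look-alikes at (353,115) and (398,146) are not meant. I'll enlarge crops to confirm.

```bash
python3 - <<'E'
import cv2
t=cv2.imread("pics/top0.png"); s=cv2.imread("pics/scene0.png")
cv2.imwrite("pics/topc.png",cv2.resize(t[140:240,270:400],None,fx=6,fy=6,interpolation=cv2.INTER_CUBIC))
cv2.imwrite("pics/topd.png",cv2.resize(t[160:310,385:505],None,fx=4,fy=4,interpolation=cv2.INTER_CUBIC))
cv2.imwrite("pics/scec.png",cv2.resize(s[165:265,260:390],None,fx=6,fy=6,interpolation=cv2.INTER_CUBIC))
E
```

```text
(no output)
```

View pics/topc.png

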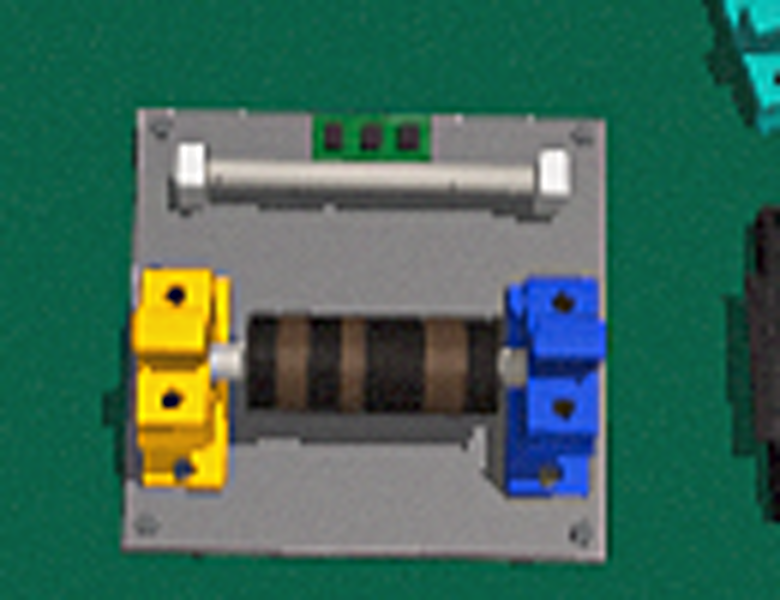

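View pics/scec.png

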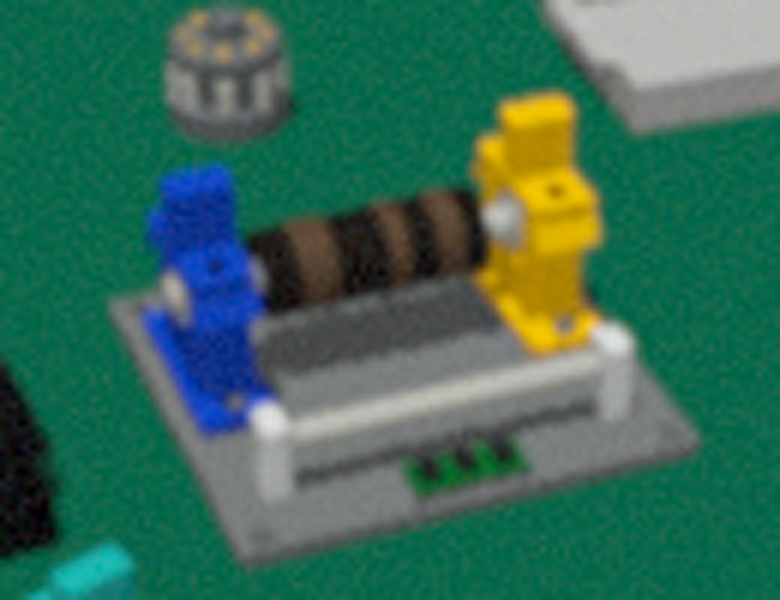

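View pics/topd.png

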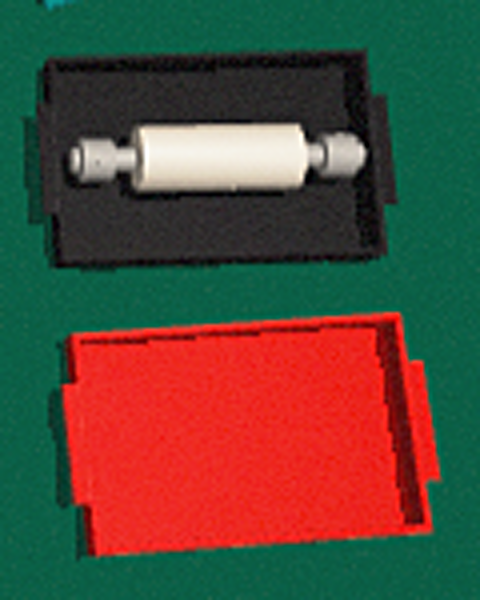

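```bash
cat > h.py <<'E'
from station import arm, move_gripper, telemetry, viewer, workorder
import cv2, numpy as np
np.set_printoptions(precision=2,suppress=True)
C={n:viewer.calibration(n) for n in("scene","top")}
def ray(n,uv):
    c=C[n]; d=c["R"].T@np.linalg.inv(c["mtx"])@np.array([uv[0],uv[1],1.]); o=-c["R"].T@c["t"]; return o,d
def P(n,uv,z):
    o,d=ray(n,uv); return (o+d*(z-o[2])/d[2])
def proj(n,X):
    c=C[n]; p=c["mtx"]@(c["R"]@np.asarray(X,float)+c["t"]); return p[:2]/p[2]
def snap(name,n="top"):
    im=viewer.snapshot(n)[:,:,::-1].copy(); cv2.imwrite(f"pics/{name}.png",im); return im
def crop(name,im,x0,x1,y0,y1,f):
    cv2.imwrite(f"pics/{name}.png",cv2.resize(im[y0:y1,x0:x1],None,fx=f,fy=f,interpolation=cv2.INTER_CUBIC))
def big(m):
    n,l,st,ce=cv2.connectedComponentsWithStats(m.astype(np.uint8)); k=1+np.argmax(st[1:,4]); return (l==k)
def rect(m):
    c,_=cv2.findContours(m.astype(np.uint8),cv2.RETR_EXTERNAL,cv2.CHAIN_APPROX_NONE); c=max(c,key=cv2.contourArea); return cv2.minAreaRect(c)
def roi(m,x0,x1,y0,y1):
    o=np.zeros_like(m); o[y0:y1,x0:x1]=m[y0:y1,x0:x1]; return o
def worldrect(n,m,z):
    c,_=cv2.findContours(m.astype(np.uint8),cv2.RETR_EXTERNAL,cv2.CHAIN_APPROX_NONE); c=max(c,key=cv2.contourArea)[:,0]
    w=np.array([P(n,p,z)[:2] for p in c],np.float32); return cv2.minAreaRect(w)
E
python3 - <<'E'
from h import *
t=cv2.imread("pics/top0.png"); hsv=cv2.cvtColor(t,cv2.COLOR_BGR2HSV); H,S,V=[hsv[:,:,i].astype(int) for i in range(3)]
b,g,r=[t[:,:,i].astype(int) for i in range(3)]
red=(r>110)&(g<80)&(b<80)
print("red z26",worldrect("top",big(roi(red,390,505,230,305)),26))
grey=(S<40)&(V>110)
mg=big(roi(grey,150,265,240,315)); print("grey z26",worldrect("top",mg,26))
# strip handles by morphological opening
for nm,m in(("red",big(roi(red,390,505,230,305))),("grey",cv2.morphologyEx(mg.astype(np.uint8),cv2.MORPH_CLOSE,np.ones((9,9))))):
    o=cv2.morphologyEx(m.astype(np.uint8),cv2.MORPH_OPEN,np.ones((45,5),np.uint8)); print(nm,"opened",worldrect("top",o,26))
wr=(S<60)&(V>190); m=big(roi(wr,400,480,180,222)); print("white rubber",worldrect("top",m,24), rect(m))
m2=big(roi((V>95)&(S<60),398,482,178,222)); print("white roller",worldrect("top",m2,24),rect(m2))
plate=(S<60)&(V>60)
m=big(roi(plate,285,378,150,240)); print("plate",worldrect("top",cv2.morphologyEx(m.astype(np.uint8),cv2.MORPH_CLOSE,np.ones((3,3))),8))
ye=(H>15)&(H<35)&(S>130)&(V>100); bl=(H>105)&(H<130)&(S>120)&(V>60)
print("y",worldrect("top",big(roi(ye,285,320,180,230)),69)); print("b",worldrect("top",big(roi(bl,345,385,180,230)),69))
print("rubber", [P("top",p,53) for p in((311.3,200.6),(353.3,200.6))])
print("spindle",P("top",(327,294),56),"dish",P("top",(213,202),20))
E
```

```text
red z26 ((440.0115966796875, -288.44879150390625), (132.01229858398438, 219.16162109375), 2.517277717590332)
grey z26 ((431.1173095703125, 283.3328857421875), (217.93869018554688, 131.71804809570312), 84.28925323486328)
red opened ((439.3846435546875, -282.129638671875), (131.38670349121094, 189.86883544921875), 2.3631339073181152)
grey opened ((431.0912780761719, 283.07269287109375), (200.38116455078125, 131.71804809570312), 84.28925323486328)
white rubber ((610.7260131835938, -292.4667663574219), (111.49725341796875, 35.60419464111328), 88.71453094482422) ((442.5, 198.0), (14.0, 45.0), 90.0)
white roller ((608.385986328125, -284.50408935546875), (181.58877563476562, 40.63973617553711), 88.71488952636719) ((439.5, 199.0), (16.0, 73.0), 90.0)
plate ((628.8746948242188, -15.811492919921875), (198.22686767578125, 191.654052734375), 87.48836517333984)
y ((596.7152709960938, 59.75535583496094), (37.62050247192383, 87.11821746826172), 87.46315002441406)
b ((590.7980346679688, -87.7503662109375), (38.00606918334961, 87.48040008544922), 87.80303192138672)
rubber [array([604.91,  32.3 ,  53.  ]), array([602.64, -68.62,  53.  ])]
spindle [384.84   0.01  56.  ] dish [614.23 276.29  20.  ]
```

```bash
python3 - <<'E'
from h import *
t=cv2.imread("pics/top0.png"); s=cv2.imread("pics/scene0.png")
# predicted points overlay for hypothesised frame
c=np.array([604.,-16.5]); a=np.radians(-2.4); R=np.array([[np.cos(a),-np.sin(a)],[np.sin(a),np.cos(a)]])
def W(x,y,z): return np.r_[c+R@[x,y],z]
f=8
for n,im,(x0,x1,y0,y1) in(("top",t,(285,380,180,235)),("scene",s,(278,368,170,245))):
    v=cv2.resize(im[y0:y1,x0:x1],None,fx=f,fy=f,interpolation=cv2.INTER_CUBIC)
    def dot(X,col):
        p=(proj(n,X)-[x0,y0]+.5)*f; cv2.circle(v,tuple(int(q) for q in p),3,col,-1)
    for sy in(-75,75):
        for dx in(-8,8):
            for dy in(-14,14): dot(W(dx,sy+dy,107),(0,0,255))
        for dx in(-31,31):
            for dy in(-14,14): dot(W(dx,sy+dy,77),(0,255,0))
    for dx in(-20,20):
        for dy in(-50,50): dot(W(dx,dy,53),(255,0,255))
    cv2.imwrite(f"pics/ov_{n}.png",v)
E
```

```text
(no output)
```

View pics/ov_top.png

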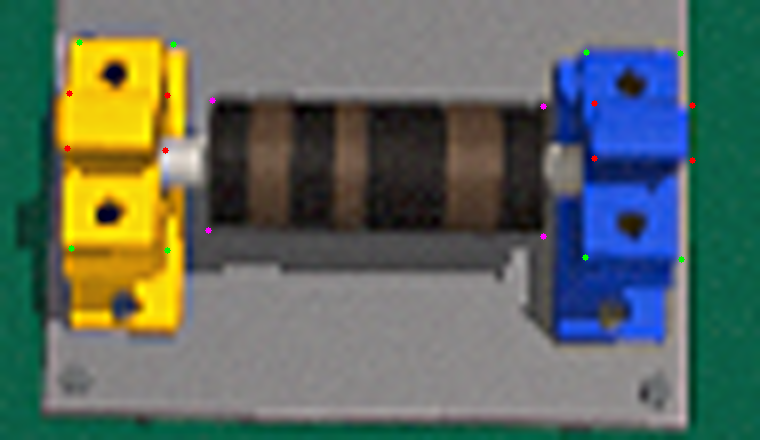

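View pics/ov_scene.png

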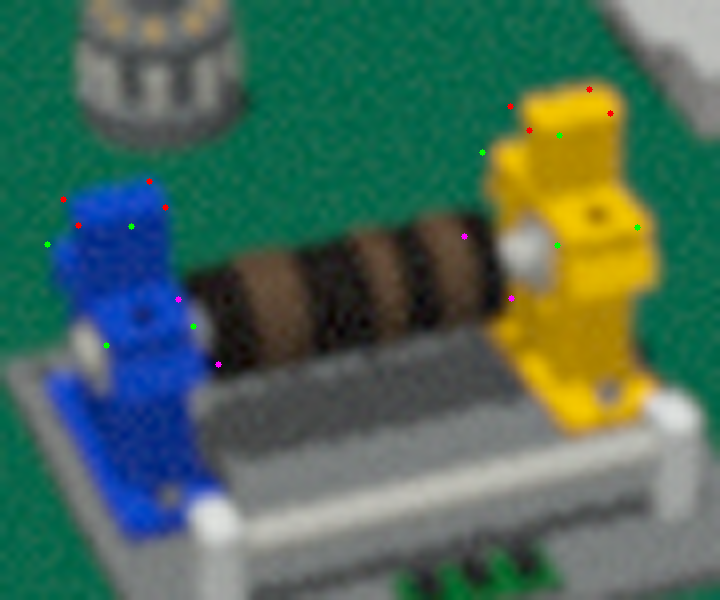

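The plate and lug overlays agree with both views to about 2 mm: frame centre ≈ (604.5, -15), yaw -2.4°, with the yellow cap shifted about 2.5 mm towards +y. I'll take the blue cap first.

```bash
cat >> h.py <<'E'
A=np.radians(-2.4); FC=np.array([604.3,-15.3])
def rpy(a): return [np.pi,0,np.pi/2+a]
def st(msg=""):
    s=telemetry.sense(); print(msg,"t%.1f"%s["clock"],"p",np.array(s["position"]),"F",np.array(s["force"]),"gap %.3f"%s["finger_gap"],"yaw %.3f"%s["tcp_rot"][2]); return s
CAP={"blue":np.array([600.9,-90.2]),"yellow":np.array([607.1,60.8])}
E
python3 - <<'E'
from h import *
p=CAP["blue"]; move_gripper(0.6)
arm.reach([*p,150],rpy(A)); st("above")
print(arm.move_straight([*p,81],velocity=80,guard=12)); st("down")
move_gripper(0); st("grip")
snap("g1_top"); im=snap("g1_scene","scene"); crop("g1c",im,260,390,120,260,5)
E
```

```text
above t2.9 p [600.93 -91.12 150.18] F [-0.61  0.64 -1.12] gap 0.600 yaw 1.528
False
down t3.9 p [601.47 -90.33  81.71] F [1.25 0.1  0.5 ] gap 0.601 yaw 1.529
grip t4.3 p [601.41 -90.3   81.79] F [-0.26  0.19  2.44] gap 0.171 yaw 1.529
```

View pics/g1c.png

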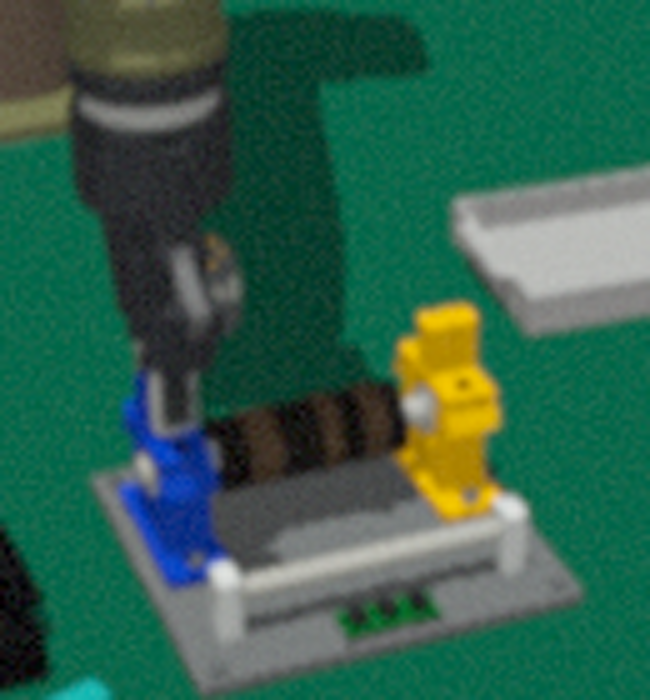

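Blue lug gripped cleanly (gap 0.17 ≈ 16 mm, small forces). I'll park it in the grey tray.

```bash
cat >> h.py <<'E'
GC=np.array([431.1,283.2]); GA=np.radians(-5.7)
RC=np.array([439.7,-288.4]); RA=np.radians(2.5)
def loc(c,a,x,y): return np.asarray(c)+np.array([[np.cos(a),-np.sin(a)],[np.sin(a),np.cos(a)]])@[x,y]
def pick_cap(col):
    p=CAP[col]; arm.reach([*p,150],rpy(A)); print(arm.move_straight([*p,81],velocity=80,guard=12)); st("down"); move_gripper(0); st("grip")
def park(col,ly):
    p0=telemetry.sense()["position"]
    print(arm.move_straight([p0[0],p0[1],100],velocity=40)); st("lift")
    arm.move_straight([p0[0],p0[1],190],velocity=150)
    q=loc(GC,GA,0,ly); arm.reach([*q,120],rpy(GA)); st("over tray")
    arm.move_straight([*q,40],velocity=100,guard=15)
    print("guard",arm.move_straight([*q,28.5],velocity=15,guard=4)); st("set")
    move_gripper(0.5); st("rel"); arm.move_straight([*q,140],velocity=150)
E
python3 - <<'E'
from h import *
park("blue",-45)
im=snap("p1_top"); crop("p1c",im,150,390,140,320,3)
im=snap("p1_scene","scene"); crop("p1s",im,260,450,120,260,4)
E
```

```text
False
lift t5.0 p [601.39 -90.26 100.04] F [-0.37  0.14 -1.47] gap 0.176 yaw 1.529
over tray t7.2 p [427.39 238.07 120.31] F [ 0.48  0.34 -1.35] gap 0.173 yaw 1.471
guard True
set t8.8 p [426.46 238.37  29.66] F [-0.   -0.5   4.37] gap 0.177 yaw 1.471
rel t9.2 p [425.3  237.85  28.39] F [ 0.58 -0.11  0.45] gap 0.500 yaw 1.471
```

View pics/p1c.png

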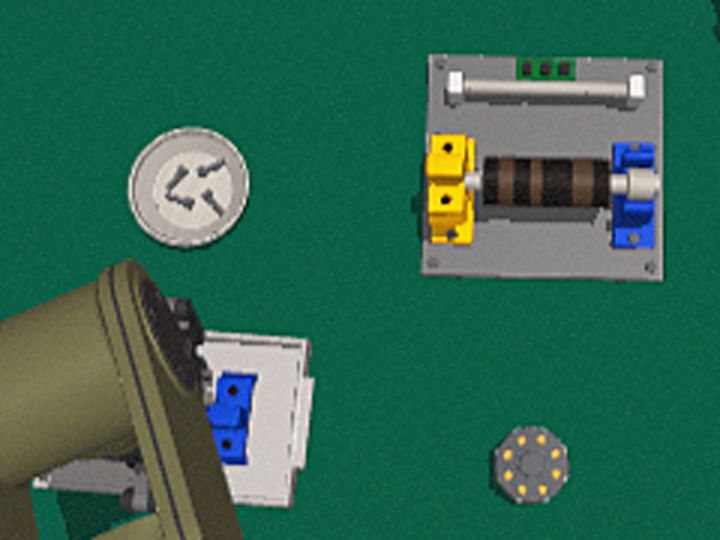

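View pics/p1s.png

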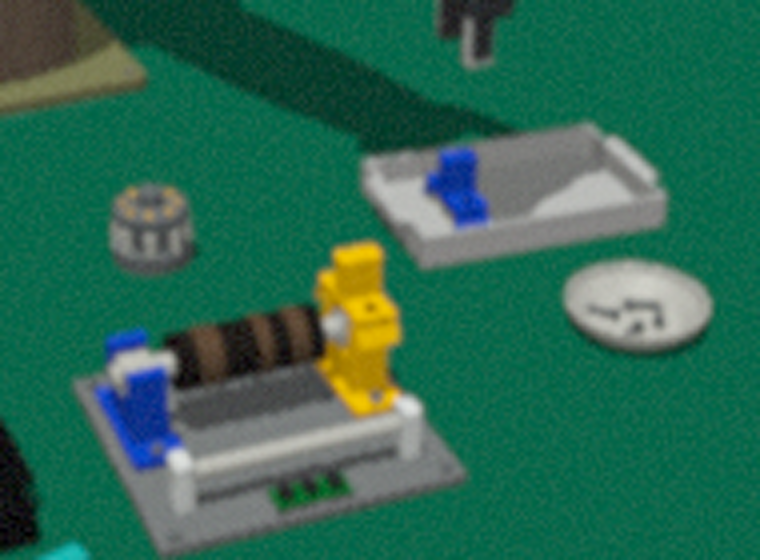

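Blue cap is parked flat and upright in the grey tray (crop (230,417)). The roller stays seated. Now the yellow cap.

```bash
python3 - <<'E'
from h import *
pick_cap("yellow"); park("yellow",45)
p=[*FC,180]; move_gripper(0.65); arm.reach(p,rpy(A)); st()
im=snap("p2_top"); crop("p2c",im,150,390,140,320,3)
im=snap("p2_scene","scene"); crop("p2s",im,260,450,120,260,4)
E
```

```text
False
down t12.2 p [607.69  60.75  81.67] F [ 0.35  0.32 -0.62] gap 0.497 yaw 1.529
grip t12.5 p [607.8   60.8   81.97] F [-1.01 -0.17  2.95] gap 0.175 yaw 1.529
False
lift t13.2 p [607.76  60.79 100.04] F [-0.86 -0.64 -0.81] gap 0.177 yaw 1.529
over tray t15.1 p [436.34 327.6  120.23] F [-0.07 -0.81 -1.15] gap 0.175 yaw 1.471
guard True
set t16.7 p [435.42 327.89  29.82] F [-0.94  0.19  5.19] gap 0.177 yaw 1.471
rel t17.1 p [434.13 327.12  28.32] F [-0.72  1.35 -0.45] gap 0.501 yaw 1.471
 t19.7 p [604.02 -14.34 179.72] F [ 0.42  0.32 -0.58] gap 0.649 yaw 1.530
```

View pics/p2c.png

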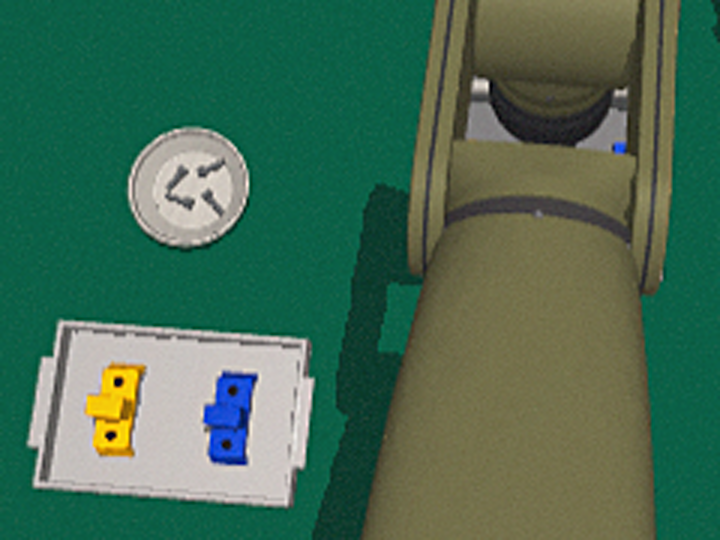

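View pics/p2s.png

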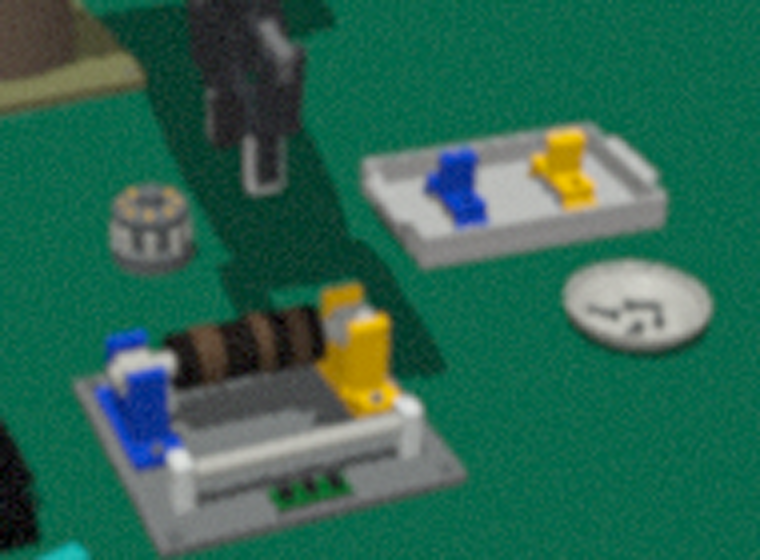

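Both caps are parked square (crop (117,408) yellow, (230,417) blue), and the worn roller is bare in its slots. Next it goes to the red tray.

```bash
python3 - <<'E'
from h import *
st("start")
print(arm.move_straight([*FC,38],velocity=90,guard=12)); st("down")
move_gripper(0); s=st("grip"); p=s["position"]
print(arm.move_straight([p[0],p[1],60],velocity=30)); st("lift")
arm.move_straight([p[0],p[1],190],velocity=120); st("up")
arm.reach([*RC,130],rpy(RA)); st("over")
snap("w_top"); 
im=snap("w_scene","scene"); crop("w_s",im,140,400,100,290,3)
E
```

```text
start t19.8 p [604.05 -14.06 179.78] F [ 0.44 -0.15 -0.37] gap 0.650 yaw 1.531
False
down t21.6 p [604.85 -15.36  38.76] F [ 0.19 -0.44 -0.17] gap 0.648 yaw 1.529
grip t21.8 p [605.02 -15.38  38.96] F [-0.14  0.17  4.12] gap 0.449 yaw 1.529
False
lift t22.7 p [604.87 -15.38  59.85] F [-0.61 -0.14 -2.39] gap 0.448 yaw 1.529
up t23.9 p [604.32 -15.31 188.63] F [ 0.83 -0.61 -2.82] gap 0.451 yaw 1.529
over t25.2 p [ 440.36 -288.06  130.3 ] F [ 0.5   0.86 -2.23] gap 0.449 yaw 1.615
```

View pics/w_s.png

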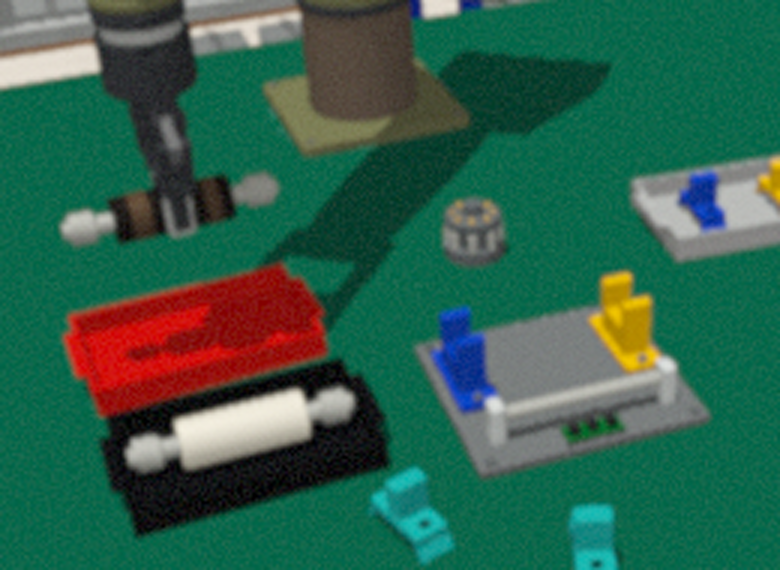

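View pics/w_top.png

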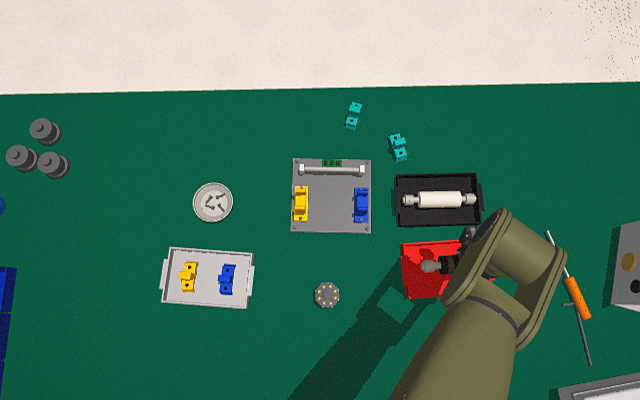

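Roller is held level (rubber centre ≈ fingers). Lowering it into the red tray.

```bash
python3 - <<'E'
from h import *
arm.move_straight([*RC,30],velocity=90,guard=15); st("30")
print("guard",arm.move_straight([*RC,8],velocity=15,guard=4)); st("set")
move_gripper(0.65); st("rel")
arm.move_straight([*RC,150],velocity=120); 
arm.reach([600,-160,230],rpy(0)); st()
im=snap("x_top"); crop("x_t",im,385,505,160,310,4); crop("x_f",im,285,380,150,240,8)
im=snap("x_scene","scene"); crop("x_s",im,140,300,170,290,4)
E
```

```text
30 t26.5 p [ 440.26 -288.86   30.82] F [-0.48  1.36 -2.43] gap 0.448 yaw 1.614
guard True
set t27.8 p [ 439.6  -288.31    9.95] F [-0.46  0.28  5.83] gap 0.447 yaw 1.614
rel t28.1 p [ 438.12 -287.1     8.1 ] F [ 0.51 -0.11 -0.32] gap 0.655 yaw 1.614
 t30.3 p [ 599.03 -160.4   228.64] F [-0.4  -0.05 -0.38] gap 0.653 yaw 1.571
```

View pics/x_t.png

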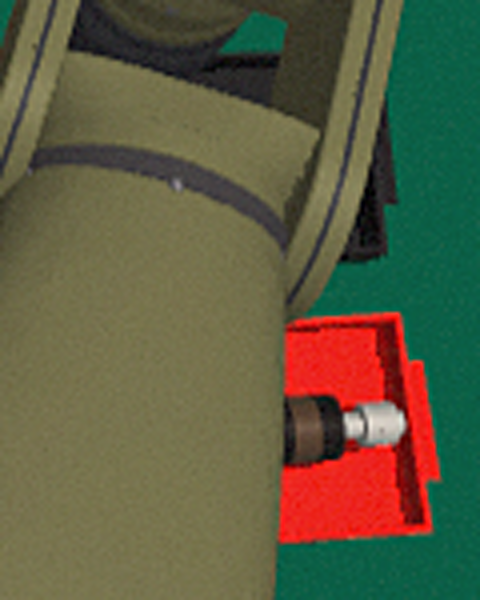

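View pics/x_s.png

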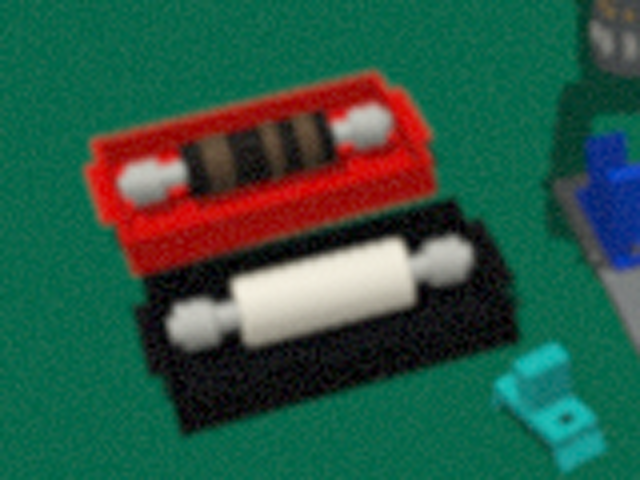

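```bash
python3 - <<'E'
from h import *
t=cv2.imread("pics/w_top.png"); hsv=cv2.cvtColor(t,cv2.COLOR_BGR2HSV).astype(int)
m=big(roi((hsv[:,:,2]>85)&(hsv[:,:,1]<70),398,482,180,220)); 
cols=np.where(m.any(0))[0]; print(cols.min(),cols.max())
pts=[]
for c in cols:
    r=np.where(m[:,c])[0]; pts.append((c,r.mean(),len(r)))
    print(c,r.min(),r.max(),end="; ")
pts=np.array(pts); rub=pts[pts[:,2]>=15]; print("\nrubber cols",rub[0,0],rub[-1,0])
w=np.array([P("top",q[:2],24) for q in rub])
k=np.polyfit(w[:,1],w[:,0],1); print("yaw",-np.degrees(np.arctan(k[0])),"mid",w.mean(0), P("top",(cols.min()-.5,199),24),P("top",(cols.max()+.5,199),24))
s=cv2.imread("pics/x_scene.png"); h=cv2.cvtColor(s,cv2.COLOR_BGR2HSV).astype(int)
m=big(roi((h[:,:,2]>130)&(h[:,:,1]<90),175,265,222,262)); print("scene",rect(m),P("scene",rect(m)[0],24))
E
```

```text
403 476
403 197 202; 404 197 202; 405 195 204; 406 195 204; 407 195 204; 408 195 204; 409 195 204; 410 195 204; 411 195 204; 412 195 204; 413 195 203; 414 197 202; 415 197 202; 416 197 202; 417 196 202; 418 192 206; 419 192 207; 420 191 207; 421 191 207; 422 191 207; 423 191 207; 424 191 207; 425 191 207; 426 191 207; 427 191 207; 428 191 207; 429 191 207; 430 191 207; 431 191 207; 432 191 207; 433 191 207; 434 191 207; 435 191 207; 436 191 207; 437 191 207; 438 191 207; 439 191 206; 440 191 206; 441 191 206; 442 191 207; 443 191 207; 444 191 206; 445 191 206; 446 191 206; 447 191 206; 448 191 206; 449 191 206; 450 191 206; 451 191 206; 452 191 206; 453 191 206; 454 191 206; 455 191 206; 456 191 206; 457 191 206; 458 191 206; 459 191 206; 460 192 205; 461 195 202; 462 196 201; 463 196 201; 464 195 201; 465 196 203; 466 194 203; 467 194 203; 468 194 203; 469 193 203; 470 193 203; 471 193 203; 472 193 203; 473 194 203; 474 195 201; 475 196 201; 476 197 198; 
rubber cols 418.0 459.0
yaw -0.18877450408446092 mid [ 608.9  -282.09   24.  ] [ 610.37 -192.8    24.  ] [ 606.23 -376.32   24.  ]
scene ((219.73529052734375, 242.44117736816406), (16.734960556030273, 77.3688735961914), 75.96376037597656) [ 605.4  -283.04   24.  ]
```

White roller ≈ (607.5, -283.5), yaw ≈ -0.3° in both views. This is the white one in the black tray, so it's the one meant. Picking it now.

```bash
python3 - <<'E'
from h import *
q=[607.3,-283.5]; a=np.radians(-0.3)
arm.reach([*q,110],rpy(a)); st("above")
print(arm.move_straight([*q,9.2],velocity=70,guard=12)); st("down")
move_gripper(0); p=st("grip")["position"]
arm.move_straight([p[0],p[1],40],velocity=40); st("lift")
arm.move_straight([p[0],p[1],190],velocity=130)
arm.reach([605.0,-16,170],rpy(A)); st("over")
arm.move_straight([605.0,-16,85],velocity=80,guard=15); st("85")
im=snap("n_scene","scene"); crop("n_s",im,260,390,120,260,5)
im=snap("n_top"); crop("n_t",im,285,505,140,310,3)
E
```

```text
above t31.1 p [ 607.53 -283.64  110.87] F [ 0.38 -0.51  1.05] gap 0.651 yaw 1.565
False
down t32.7 p [ 607.73 -283.75    9.89] F [0.88 0.51 0.17] gap 0.650 yaw 1.566
grip t33.0 p [ 607.95 -283.8    10.24] F [0.11 0.47 4.6 ] gap 0.450 yaw 1.566
lift t33.9 p [ 607.74 -283.66   39.73] F [-0.7   0.17 -2.58] gap 0.443 yaw 1.566
over t36.2 p [605.32 -16.93 170.13] F [-0.01 -0.54 -2.87] gap 0.450 yaw 1.528
85 t37.5 p [605.65 -16.03  85.86] F [ 0.59  0.3  -2.52] gap 0.447 yaw 1.529
```

View pics/n_s.png

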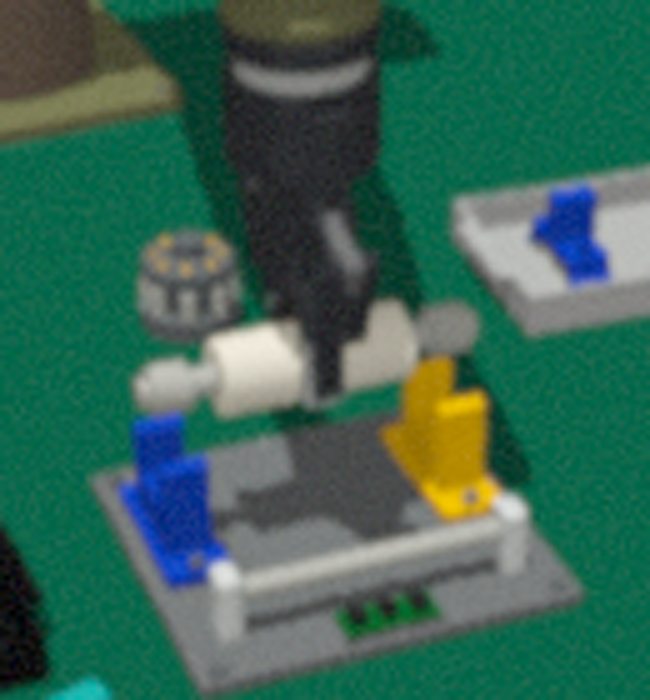

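View pics/n_t.png

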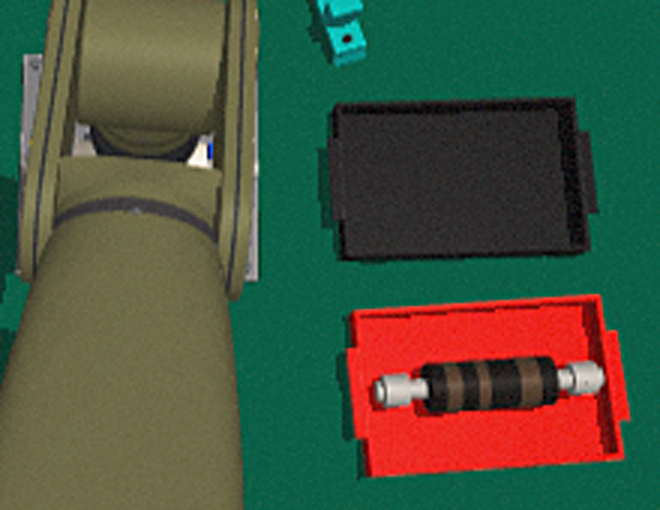

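Worn roller lies in the red tray, and the new roller is above the slots and lined up. Lowering.

```bash
python3 - <<'E'
from h import *
print("worn", P("top",(409-.5,0.5*(390+378)/3+140),24),P("top",(486.7,0),24), (P("top",(409-.5,270),24)+P("top",(486.2,266),24))/2)
print("guard",arm.move_straight([605.0,-16,50],velocity=30,guard=5)); st("50")
print("guard",arm.move_straight([605.0,-16,37.5],velocity=15,guard=5)); st("set")
E
```

```text
worn [ 441.16 -196.49   24.  ] [1168.97 -461.51   24.  ] [ 438.99 -289.58   24.  ]
guard False
50 t38.9 p [605.23 -16.01  50.34] F [ 0.09 -0.05 -2.99] gap 0.446 yaw 1.529
guard True
set t39.6 p [604.8  -15.97  39.16] F [-0.31 -0.2   5.15] gap 0.450 yaw 1.529
```

Seated at the predicted height (39.16 against 39.2). Releasing and checking.

```bash
python3 - <<'E'
from h import *
move_gripper(0.62); st("rel")
arm.move_straight([605,-16,150],velocity=100); arm.reach([426.3,238.3,150],rpy(GA)); move_gripper(0.5); st()
im=snap("s_scene","scene"); crop("s_s",im,260,390,150,260,5)
im=snap("s_top"); crop("s_t",im,285,380,150,240,7)
t=im; hsv=cv2.cvtColor(t,cv2.COLOR_BGR2HSV).astype(int)
m=big(roi((hsv[:,:,2]>85)&(hsv[:,:,1]<70),300,372,188,215)); print(worldrect("top",big(roi((hsv[:,:,2]>190)&(hsv[:,:,1]<70),300,360,185,215)),53))
E
```

```text
rel t39.9 p [602.8  -15.75  36.91] F [0.14 0.92 0.01] gap 0.620 yaw 1.529
 t42.6 p [426.92 237.77 150.01] F [ 0.08 -0.19  0.96] gap 0.500 yaw 1.470
((605.4299926757812, -20.924373626708984), (113.36373901367188, 36.94287872314453), 86.81258392333984)
```

View pics/s_s.png

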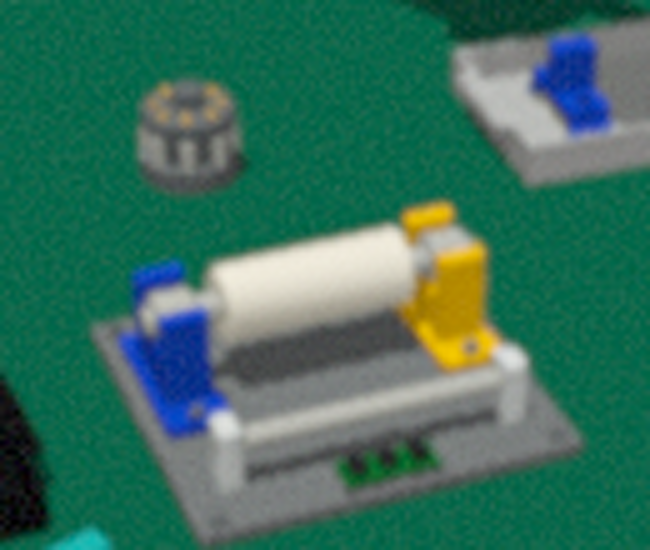

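View pics/s_t.png

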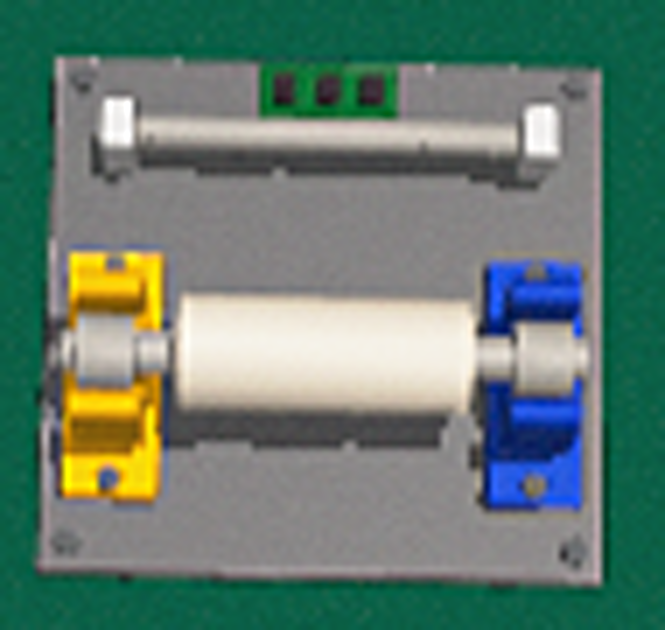

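Roller seated: bearings centred in both forks (crop (106,352) and (545,357)). Now the blue cap goes back.

```bash
cat >> h.py <<'E'
def putback(tray_p,dst,zt):
    arm.move_straight([*tray_p,40],velocity=100,guard=12)
    print("g",arm.move_straight([*tray_p,zt],velocity=40,guard=12)); st("down"); move_gripper(0); p=st("grip")["position"]; off=p[2]-16
    arm.move_straight([p[0],p[1],60],velocity=50); arm.move_straight([p[0],p[1],200],velocity=140)
    arm.reach([*dst,180],rpy(A)); arm.move_straight([*dst,98],velocity=80,guard=15); st("hover")
    print("expected seat z",68+off)
    print("g",arm.move_straight([*dst,68+off-2],velocity=12,guard=6)); st("set")
E
python3 - <<'E'
from h import *
putback([426.0,238.2],[601.0,-90.3],29)
im=snap("cb_scene","scene"); crop("cb_s",im,260,390,120,260,5)
E
```

```text
g False
down t44.4 p [425.66 238.08  28.58] F [0.78 0.   0.07] gap 0.498 yaw 1.471
grip t44.7 p [426.16 238.29  29.28] F [-0.74 -0.    1.01] gap 0.168 yaw 1.471
hover t49.2 p [601.61 -90.47  98.86] F [ 0.42  0.71 -0.92] gap 0.174 yaw 1.529
expected seat z 81.28180562171562
g True
set t50.5 p [600.93 -90.3   81.32] F [-0.17  0.03  4.05] gap 0.179 yaw 1.529
```

View pics/cb_s.png

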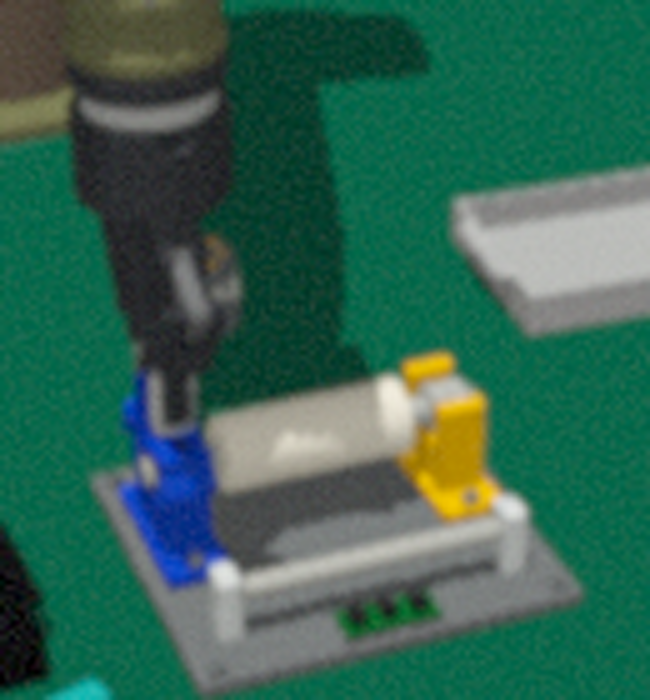

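Blue cap seated at the expected height (81.32 against 81.28). Releasing it, then the yellow cap.

```bash
python3 - <<'E'
from h import *
move_gripper(0.5); st("rel"); arm.move_straight([601,-90.3,190],velocity=140)
arm.reach([435.0,327.7,150],rpy(GA)); st("over")
putback([435.0,327.7],[607.4,60.8],29)
E
```

```text
rel t50.9 p [599.46 -89.94  79.33] F [ 0.68 -0.31  0.06] gap 0.501 yaw 1.529
over t53.5 p [435.65 327.2  150.12] F [-1.36  0.51  0.71] gap 0.501 yaw 1.470
g False
down t55.2 p [434.69 327.51  28.55] F [-0.85 -0.06 -1.27] gap 0.507 yaw 1.471
grip t55.5 p [435.16 327.83  29.31] F [-0.63  0.1   1.89] gap 0.175 yaw 1.471
hover t59.8 p [608.01  60.79  98.84] F [-0.75  0.06 -2.2 ] gap 0.179 yaw 1.529
expected seat z 81.3090693014455
g True
set t61.1 p [607.35  60.77  81.35] F [0.42 0.53 4.73] gap 0.174 yaw 1.529
```

```bash
python3 - <<'E'
from h import *
move_gripper(0.5); st("rel"); arm.move_straight([607.4,60.8,190],velocity=140)
arm.reach([420,-170,300],rpy(0)); arm.goto_joints([-1.312,0.124,1.65,0,1.367,-0.083]); arm.dwell(0.3); st()
im=snap("f_top"); crop("f_t",im,285,380,180,235,8); 
s=snap("f_scene","scene"); crop("f_s",s,278,368,170,245,8)
E
```

```text
rel t61.5 p [605.76  60.79  79.3 ] F [-0.77 -1.19 -0.54] gap 0.500 yaw 1.529
 t65.7 p [ 218.23 -612.46  231.7 ] F [-0.26 -0.01 -0.58] gap 0.499 yaw 0.343
```

View pics/f_t.png

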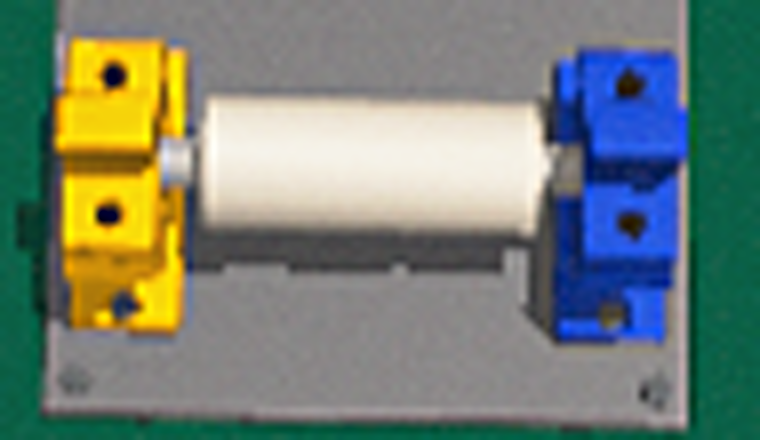

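View pics/f_s.png

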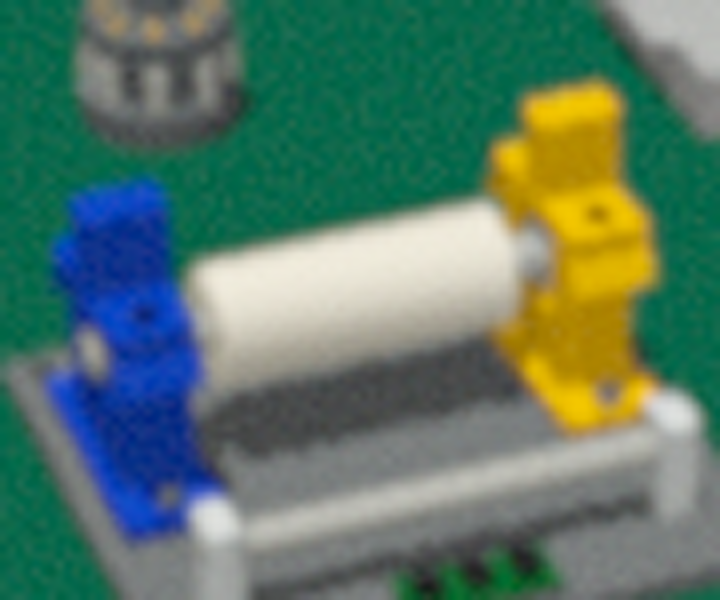

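View pics/f_top.png

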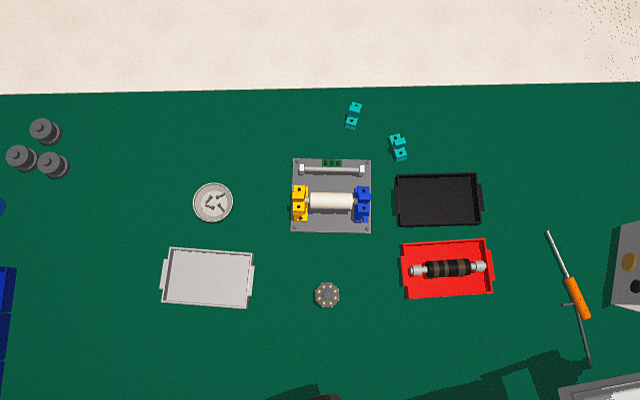

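Caps sit within about 1 px of their original pixels in both views, square and down. The dish (213,202) and spindle (327,295) haven't moved, and the worn roller is in the middle of the red tray (447,268). Handing in.

```bash
python3 -c "
from station import workorder
print(workorder.job_done())"
```

```text
the job is handed in; nothing more can be done
None
```

The guide roller is changed and the job was handed in at about 66 s on the robot's clock. I parked both caps in the grey tray, laid the worn roller in the red tray, seated the new white roller and put each cap back on its own bracket.

**Last checks:**
- **Caps:** Both seated within 0.1 mm of the expected height. In the final pictures they are square and within about 1 pixel of where they started in both views.
- **New roller:** Its bearings are centred in both forks, and it seated at the height I predicted.
- **Worn roller:** It lies about 1 mm from the centre of the red tray.
- **Setting down:** Every part was lowered slowly and stopped on light contact; the force readings I took stayed under 6 N.
- **Dish and spindle:** Both stand where they did at the start.

**One small disagreement:** the roller's position and the midpoint of the two brackets differed by about 1–2 mm along the axis, which is within the camera tolerance. I placed the new roller between the two. No check failed.

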